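# Close the gap in the bar caddy

### The arm

A 6-joint arm with a two-finger parallel gripper is mounted at the origin on the work surface. World frame = base frame: x ahead of the robot, y to its left, z up, the work surface at z = 0. Lengths are in m, angles in rad, forces in N, time in s.
With the tool pointing down it reaches from about 0.25 to 0.775 m from the base axis. Payload 4 kg.
Tool frame: the origin (TCP) lies at the very end of the fingers, on their centre line; the grasp point (between the pads) lies 19 mm behind it; z points along the fingers, y is the line along which they close (so a half turn about z gives the same grasp; the last joint's range is limited). The gripper opens to 94 mm and grips with 3 to 60 N. Pads are 16 mm wide; open, the fingers measure 119 mm over their backs; the gripper's body (75 mm by 177 mm) begins 78 mm behind the grasp point.
Start: joints at [1.222, 0.087, 1.371, -0, 1.684, -0.103], TCP at [0.134, 0.533, 0.206] pointing down, gripper open.
Joint ranges: [-3.1, 3.1], [-0.76, 2.03], [0.27, 2.55], [-1.08, 4.22], [0.17, 2.65], [-2.57, 2.57]. Speed limits (rad/s): [2.79, 2.79, 3.14, 3.14, 3.14, 3.14].

### API

Orientations are given as [roll, pitch, yaw] about the fixed x, y, z axes, in that order (R = Rz(yaw) Ry(pitch) Rx(roll)).
In Python, from bench import robot gives the robot as it stands. The module is installed in compiled form; this text tells all that it offers.
- The arm moves only by the tool move_arm, never from a script. Its argument "deltas" is one flat list of numbers, 7 for each row, row after row: the turn, a rotation vector about the tool's x, y, z in rad, then the shift along the tool's x, y, z in cm, then the closure, from -1 (fully open) to 1 (shut). A call has 1 to 8 rows; each row is the pose to reach, as a shift and turn from the pose commanded when the call began, along the tool's axes at that moment; what a row does not reach only later rows make up. A row lasts 1/10 s, in which the tool goes at most 50 mm and 8.59 degrees, less where a joint would pass 70% of its speed; a pose out of reach is approached as far as the arm can. A call with a gripper value outside its range is refused whole. The fingers move at their own pace and stop on an object; the grip force is fixed at half the most. Time passes only in rows, so rows that repeat a pose let the fingers close. It gives the time, the measured TCP pose, the force, the opening and the grip force at its end, in the units of the state.
- robot.get_obs(): the state, without advancing time (a new reading comes with each control period).
- robot.snapshot(name): name is "side" or "top"; returns a dict with "image" (420x560x3 uint8, red, green, blue), "depth" (420x560 float32, m along the optical axis (not along the pixel's ray), 0 where there is no reading), "fov_y" (degrees; the focal length in pixels is half the picture's height over the tangent of half this angle, whatever the lens; pixels are square), "cx", "cy" (the principal point, pixels), "origin" and "orientation" of the camera in the world. Camera axes: x right, y up, looking along -z (the intrinsics and any distortion apply to the point x, -y, -z); pixel columns grow to the right and rows downward; lengths in m; the calibration is good to about 2 mm. A picture is of the moment at which its call begins.
- robot.close_job(): hands the job in; it is judged then, once.
The state is a dict: "time": time; "joint_positions": joint angles; "qvel": joint speeds; "joint_torque": joint torques, N m; "tool_pos": TCP position; "ee_rot": TCP orientation; "wrist_force": force on the tool from outside, world axes, zero at the start; "wrist_torque": the same for the moment, N m; "width": finger opening in m; "finger_force": force on a finger pad.
Only numpy, scipy, OpenCV 4.12 (cv2) and the standard library are available. Lean on these libraries where they do the work, as an engineer would, in place of code of your own. Each camera call takes 0.05 s, during which the arm holds its last target. There are 200 camera calls.

### The job

The long oak caddy on the bar is missing its end section: take the loose oak section of the same depth and height as the caddy by its handle and butt it flush against the caddy's plain low end, in line with it, so that the gap is closed and the two read as one straight run. Leave the narrower, taller oak box where it stands, and let go of the section at the end.

Things in the scene. Friction and masses are not known exactly. Their poses are not given: they have to be found in the camera images.
- caddy: Long oak caddy fixed to the bar, on the robot's left: open box 160 mm long (its y), 100 deep (its x), 45 high, three bays with napkins, limes and upright stirrers (up to 90 high). Origin: centre of underside, z up, turned at most 17 degrees from the world axes. Its +y end has a taller cheek, 85 high; its -y end (to the robot's right) is plain and low, a flat face 80 mm from the origin.
- caddy_end (a point): Foot of the caddy's plain low end: centre of that flat 100 mm wide, 45 mm high face, at bar level (height 0), axes as the caddy's (-y points out of the face). The loose section belongs here, its origin then 35 mm out along -y (115 mm from the caddy's origin). The bar is bare and flat there and 25 mm around.
- end_section: Loose oak end section, 0.25 to 0.5 kg: open box 100 mm deep (its x), 70 long (its y), 45 high; an upright middle board, 16 thick (x), 70 long (y), up to 105 above the underside, is its handle: pinch it across x from above. Origin: centre of underside, z up; a half turn looks the same. Placed, its y lies along the caddy's y, a 100 mm wide face touching the caddy. May be carried or slid.
- narrow_box: Bystander to leave alone: loose oak box with a like handle (up to 98 mm), but narrower and taller: 60 mm deep (its x), 70 long, 70 high. Origin: centre of underside. It and the section swap places between starts, both right of the caddy. Unlisted things in reach (tumblers, coasters, jigger) are at most 90 high and 25 mm or more clear; tall siphon and shaker stand at the far corners.

How it is judged:
By the outcome, as a careful person would: the job done as asked, in the order asked, and still so for the second after the job is handed in, with the robot touching nothing.
It also fails if it takes over 42 s, if anything falls off the work surface, if the arm or the gripper's body presses on something with over 40 N, if the wrist force passes 120 N, or if a joint passes its speed limit or range.

## Working session

There is one attempt and no reset: what is moved stays moved. The work goes in short steps, Python scripts to look and compute and a tool call to move; the robot and the scene stay as the last step left them, time stands still between calls to the robot, and variables do not carry over. Pictures are saved under pics/ and viewed, at most 10 in all, crops included, and the job is handed in when it is done.

Besides the shell and the picture viewer there is one more tool, called as name(argument=value, ...), one argument or row to a line, values as JSON. move_arm: Moves the arm, as the interface text tells. Its arguments: {"type":"object","properties":{"deltas":{"type":"array","items":{"type":"number"}}},"required":["deltas"]}

```bash
mkdir -p pics; cat > h.py <<'E'
import numpy as np, cv2
from scipy.spatial.transform import Rotation as R
from bench import robot
def snap(name, png=None):
    s=robot.snapshot(name)
    if png: cv2.imwrite('pics/'+png, cv2.cvtColor(s['image'],cv2.COLOR_RGB2BGR))
    d=s['depth']; f=210/np.tan(np.radians(s['fov_y'])/2)
    v,u=np.mgrid[0:420,0:560]
    o=np.array(s['orientation'])
    Rm=R.from_euler('xyz',o).as_matrix() if o.size==3 else (o if o.shape==(3,3) else None)
    p=np.stack([(u-s['cx'])/f*d,-(v-s['cy'])/f*d,-d],-1)@Rm.T+np.array(s['origin'])
    p[d==0]=np.nan
    return s,p
E
python3 - <<'E'
from h import *
a={}
for n in('top','side'):
    s,p=snap(n,n+'1.png'); a[n]=p
    print({k:v for k,v in s.items() if k not in('image','depth')}, p[210,280])
np.savez('s1.npz',**a)
print(robot.get_obs())
E
```

```text
{'fov_y': 51.222685992665035, 'cx': 280.7879638923363, 'cy': 218.78894355680436, 'origin': array([ 0.46093902, -0.0183289 ,  0.70804103]), 'orientation': array([ 0.16634006, -0.03587369, -1.59731189])} [ 0.59360683 -0.0459239   0.00134149]
{'fov_y': 53.817460581490636, 'cx': 279.8927584639259, 'cy': 211.62853163859495, 'origin': array([ 0.23015847, -0.54099164,  0.56812181]), 'orientation': array([ 0.85624457, -0.01561881, -0.55697788])} [ 0.5879561   0.0162898  -0.00168792]
{'time': 0.1, 'joint_positions': array([ 1.22186807e+00,  8.78800611e-02,  1.37207253e+00, -1.18881118e-05,
        1.68359680e+00, -1.03087465e-01]), 'qvel': array([-0.00037461, -0.0024803 , -0.00160614, -0.00086844,  0.0009218 ,
        0.00093539]), 'joint_torque': array([ 2.24042575e-03, -3.41251981e+01, -3.03302586e+01,  7.20385252e-02,
        3.03646596e-02, -1.02422089e-04]), 'tool_pos': array([0.13368983, 0.53300491, 0.2044373 ]), 'ee_rot': array([-3.13964509e+00, -1.89605506e-04,  2.89575035e+00]), 'wrist_force': array([0.30874727, 0.14659182, 0.36781225]), 'wrist_torque': array([-0.03534648, -0.00153625, -0.01951295]), 'finger_force': 0.0, 'width': 0.09370381463885408}
```

View pics/top1.png

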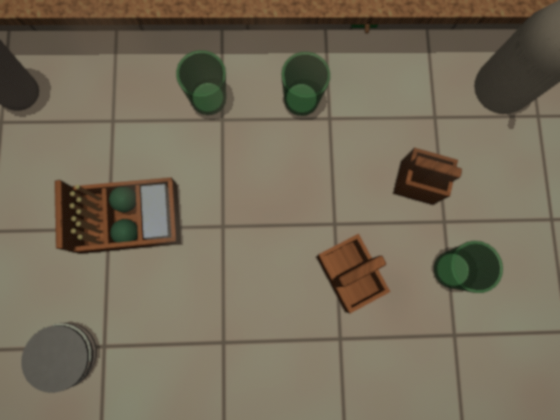

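View pics/side1.png

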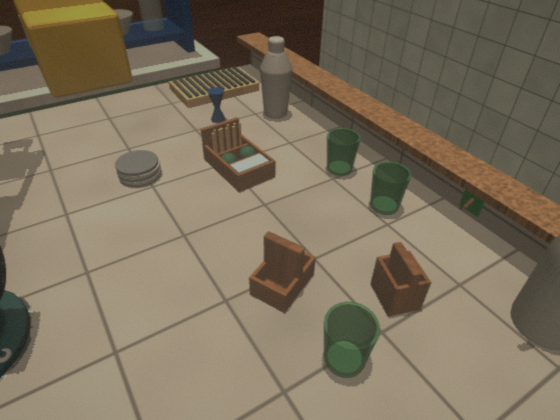

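The top view shows the caddy at about (117,215) with its low end at column 177. The section (wide, low, tall handle) is at (353,273), and the narrow box is at (428,178), which I'll leave alone.

```bash
python3 - <<'E'
from h import *
a=np.load('s1.npz')
t=a['top']; print('seeds',t[215,150],t[285,350],t[178,428])
for nm,(v,u),r in(('cad',(215,125),.125),('sec',(273,353),.085)):
    for cam in('top','side'):
        P=a[cam].reshape(-1,3); P=P[np.isfinite(P[:,0])]
        c=t[v,u][:2]; P=P[np.hypot(*(P[:,:2]-c).T)<r]
        for lo,hi in((.036,.054),(.012,.054),(.085,.115)):
            Q=P[(P[:,2]>lo)&(P[:,2]<hi)]
            if len(Q)>10: print(nm,cam,lo,len(Q),np.round(np.median(Q[:,2]),4),[np.round(x,4) for x in cv2.minAreaRect((Q[:,:2]*1000).astype(np.float32))])
E
```

```text
seeds [0.58164348 0.15392784 0.04466619] [ 0.46888953 -0.15437514  0.00523636] [ 0.62894235 -0.27448439  0.05762617]
cad top 0.036 4448 0.0438 [array([585.5394, 198.4587]), array([100.6283, 160.1821]), np.float64(4.4116)]
cad top 0.012 5903 0.0426 [array([585.5394, 198.4587]), array([100.6283, 160.1821]), np.float64(4.4116)]
cad top 0.085 425 0.086 [array([579.8474, 259.4868]), array([98.1263, 36.8296]), np.float64(4.2278)]
cad side 0.036 1501 0.0426 [array([583.3433, 196.0275]), array([101.7483, 160.3172]), np.float64(4.3517)]
cad side 0.012 2381 0.0396 [array([582.9738, 197.1265]), array([102.3355, 162.5323]), np.float64(4.3723)]
cad side 0.085 47 0.0858 [array([574.5779, 257.7382]), array([83.9679, 34.849 ]), np.float64(5.799)]
sec top 0.036 920 0.0453 [array([ 487.5224, -153.3221]), array([100.0188,  70.5719]), np.float64(25.8814)]
sec top 0.012 1309 0.0444 [array([ 487.5001, -153.2131]), array([100.1245,  70.7038]), np.float64(25.9719)]
sec top 0.085 620 0.1052 [array([ 487.3636, -153.1258]), array([16.1735, 70.1078]), np.float64(25.8266)]
sec side 0.036 853 0.0439 [array([ 485.4133, -154.3946]), array([100.7773,  70.8858]), np.float64(25.7283)]
sec side 0.012 1747 0.0355 [array([ 485.8458, -154.1721]), array([102.5536,  70.9303]), np.float64(25.7958)]
sec side 0.085 625 0.1017 [array([ 485.5674, -154.5069]), array([17.3554, 69.9468]), np.float64(26.753)]
```

```bash
cat >> h.py <<'E'
def delta(x,y,z,yawdeg):
    o=robot.get_obs(); M=R.from_euler('xyz',o['ee_rot']); T=R.from_euler('xyz',[np.pi,0,np.radians(yawdeg)])
    print('turn',np.round((M.inv()*T).as_rotvec(),4),'cm',np.round(M.inv().apply(np.array([x,y,z])-o['tool_pos'])*100,2),o['time'])
E
python3 -c "
from h import *
delta(.487,-.1535,.17,115.85)"
```

```text
turn [-1.900e-03  7.000e-04  8.738e-01] cm [-50.98 -57.98   3.55] 0.1
```

move_arm(
  deltas=[0, 0, 0.05, -2, -2.3, 0, -1, 0, 0, 0.11, -5, -5.7, 0, -1, 0, 0, 0.16, -8.2, -9.3, 0, -1, 0, 0, 0.22, -11.4, -13, 0, -1, 0, 0, 0.28, -14.6, -16.6, 0, -1, 0, 0, 0.34, -17.8, -20.2, 0, -1, 0, 0, 0.4, -21, -23.9, 0, -1, 0, 0, 0.46, -24.2, -27.5, 0, -1],
)

```text
time: 0.9
tool_pos: [0.3018, 0.206, 0.2052]
ee_rot: [3.141, 0.0, 2.434]
wrist_force: [1.3, 0.2, -0.4]
width: 0.0939
finger_force: 0.0
```

```bash
python3 -c "
from h import *
delta(.487,-.1535,.17,115.85)"
```

```text
turn [3.00e-04 1.00e-04 4.12e-01] cm [-37.45 -15.28   3.52] 0.9
```

move_arm(
  deltas=[0, 0, 0.05, -4.5, -1.8, 0, -1, 0, 0, 0.1, -9, -3.6, 0, -1, 0, 0, 0.16, -13.5, -5.5, 0, -1, 0, 0, 0.22, -18, -7.3, 0, -1, 0, 0, 0.28, -22.5, -9.2, 0.5, -1, 0, 0, 0.34, -27, -11, 1, -1, 0, 0, 0.38, -31.5, -12.8, 1.5, -1, 0, 0, 0.41, -34.5, -14, 2, -1],
)

```text
time: 1.7
tool_pos: [0.4739, -0.1254, 0.1844]
ee_rot: [-3.141, -0.0, 2.022]
wrist_force: [-0.2, 0.2, 0.3]
width: 0.0941
finger_force: 0.0
```

move_arm(
  deltas=[0, 0, 0, 0, 0, 0, -1, 0, 0, 0, 0, 0, 0, -1],
)

```text
time: 1.9
tool_pos: [0.4729, -0.1226, 0.1845]
ee_rot: [-3.14, -0.002, 2.025]
wrist_force: [-0.8, 0.9, -0.6]
width: 0.0943
finger_force: 0.0
```

```bash
python3 -c "
from h import *
delta(.487,-.1535,.06,115.85)"
```

```text
turn [-0.0013 -0.0023  0.0028] cm [-3.42 -0.07 12.44] 1.9
```

move_arm(
  deltas=[0, 0, 0, -1.7, 0, 0.5, -1, 0, 0, 0, -3.4, -0.1, 2, -1, 0, 0, 0, -3.4, -0.1, 5, -1, 0, 0, 0, -3.4, -0.1, 8, -1, 0, 0, 0, -3.4, -0.1, 10.5, -1, 0, 0, 0, -3.4, -0.1, 12, -1, 0, 0, 0, -3.4, -0.1, 12.4, -1, 0, 0, 0, -3.4, -0.1, 12.4, -1],
)

```text
time: 2.7
tool_pos: [0.4869, -0.1533, 0.0603]
ee_rot: [-3.14, -0.001, 2.026]
wrist_force: [0.1, -0.4, -0.7]
width: 0.0937
finger_force: 0.0
```

```bash
python3 -c "
from h import *
delta(.487,-.1535,.06,115.85);snap('side','side2.png')"
```

```text
turn [-0.0013 -0.0015  0.0042] cm [-0.02 -0.    0.03] 2.7
```

View pics/side2.png

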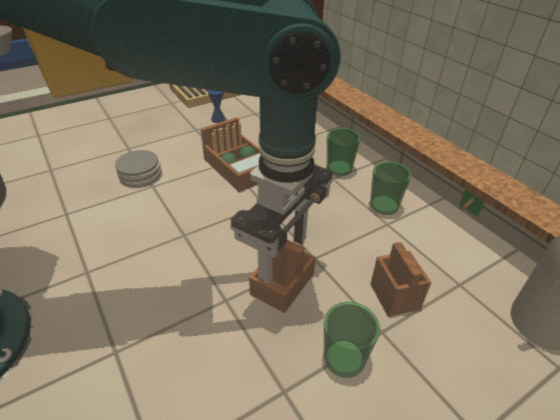

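The fingers straddle the handle at about (288,262), so I'm closing.

move_arm(
  deltas=[0, 0, 0, 0, 0, 0, 1, 0, 0, 0, 0, 0, 0, 1, 0, 0, 0, 0, 0, 0, 1, 0, 0, 0, 0, 0, 0, 1, 0, 0, 0, 0, 0, 0, 1, 0, 0, 0, 0, 0, 0, 1, 0, 0, 0, 0, 0, 0, 1, 0, 0, 0, 0, 0, 0, 1],
)

```text
time: 3.55
tool_pos: [0.4875, -0.1534, 0.0614]
ee_rot: [3.142, -0.0, 2.026]
wrist_force: [-0.1, -0.5, 0.4]
width: 0.0332
finger_force: 0.0
```

move_arm(
  deltas=[0, 0, 0, 0, 0, -0.2, 1, 0, 0, 0, 0, 0, -0.7, 1, 0, 0, 0, 0, 0, -1.4, 1, 0, 0, 0, 0, 0, -2, 1, 0, 0, 0, 0, 0, -2.3, 1, 0, 0, 0, 0, 0, -2.5, 1, 0, 0, 0, 0, 0, -2.5, 1],
)

```text
time: 4.25
tool_pos: [0.4875, -0.1534, 0.0865]
ee_rot: [3.141, 0.0, 2.026]
wrist_force: [-1.2, -0.7, -4.9]
width: 0.0156
finger_force: 30.0
```

```bash
python3 -c "
from h import *
c=np.radians(4.4)
g=np.array([.5855,.1985])+.140*np.array([np.sin(c),-np.cos(c)]); print(g)
delta(*g,.085,94.4)"
```

```text
[0.59624066 0.05891261]
turn [2.000e-04 0.000e+00 3.782e-01] cm [14.29 19.1   0.16] 4.25
```

move_arm(
  deltas=[0, 0, 0.03, 1, 1.3, 0, 1, 0, 0, 0.08, 2.8, 3.8, 0, 1, 0, 0, 0.14, 5, 6.7, 0, 1, 0, 0, 0.2, 7.4, 9.9, 0, 1, 0, 0, 0.26, 9.8, 13.1, 0, 1, 0, 0, 0.32, 12, 16, 0, 1, 0, 0, 0.36, 13.6, 18.2, 0, 1, 0, 0, 0.378, 14.3, 19.1, 0, 1],
)

```text
time: 5.05
tool_pos: [0.5968, 0.0618, 0.0857]
ee_rot: [-3.141, -0.001, 1.649]
wrist_force: [0.1, 0.2, -5.0]
width: 0.016
finger_force: 30.0
```

move_arm(
  deltas=[0, 0, 0, 0, 0, 0, 1, 0, 0, 0, 0, 0, 0, 1, 0, 0, 0, 0, 0, 0, 1],
)

```text
time: 5.35
tool_pos: [0.5957, 0.058, 0.0861]
ee_rot: [-3.141, 0.0, 1.647]
wrist_force: [-0.4, -0.3, -5.1]
width: 0.0161
finger_force: 30.0
```

```bash
cat > m.py <<'E'
from h import *
import sys
s,p=snap('side',sys.argv[1]); q=snap('top')[1]
np.savez('s2.npz',side=p,top=q)
o=robot.get_obs(); print(o['tool_pos'],o['ee_rot'],o['wrist_force'],o['wrist_torque'],o['width'])
E
python3 m.py side3.png
```

```text
[0.59583771 0.05792662 0.08641561] [-3.14126521e+00  1.47090054e-04  1.64659472e+00] [-0.97506918 -0.14473541 -4.27445682] [-0.06932482  0.0433257   0.01939371] 0.016030882596056423
```

View pics/side3.png

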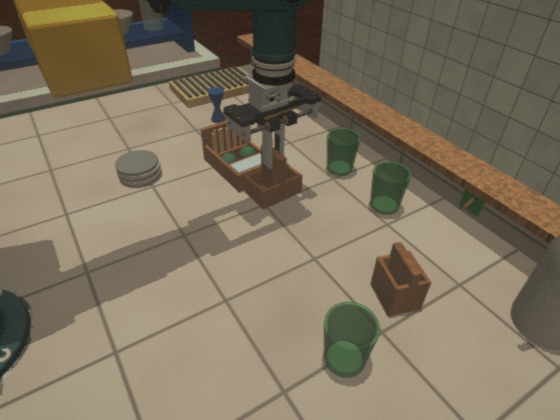

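The section is held near (270,180), just short of the caddy end at about (285,160). I'll measure the section in the caddy frame.

```bash
cat > f.py <<'E'
from h import *
a=np.load('s2.npz')
c=np.radians(4.4)
for cam,o in(('side',(.5833,.196)),('top',(.5855,.1985))):
    P=a[cam].reshape(-1,3); P=P[np.isfinite(P[:,0])]; d=P[:,:2]-o
    L=np.c_[d[:,0]*np.cos(c)+d[:,1]*np.sin(c),-d[:,0]*np.sin(c)+d[:,1]*np.cos(c),P[:,2]]*1000
    S=L[(abs(L[:,0])<70)&(L[:,1]<-60)&(L[:,1]>-200)&(L[:,2]>4)]
    for b in range(0,130,10):
        Q=S[(S[:,2]>=b)&(S[:,2]<b+10)]
        if len(Q): print(cam,b,len(Q),np.round(np.percentile(Q[:,:2],[1,50,99],axis=0).T,1).tolist())
    F=S[(abs(S[:,0])<35)&(S[:,2]>25)&(S[:,2]<75)]; e=np.percentile(S[S[:,2]<75][:,1],1); F=F[F[:,1]<e+3.5]
    if len(F)>30: print('endface slope deg',np.degrees(np.polyfit(F[:,0],F[:,1],1)[0]),'z top',np.percentile(F[:,2],[1,99]))
E
python3 f.py
```

```text
side 0 21 [[-49.8, -46.2, -35.4], [-79.0, -76.2, -62.2]]
side 10 100 [[-50.7, -39.6, 45.3], [-174.9, -160.9, -62.1]]
side 20 298 [[-50.9, -23.5, 46.8], [-175.3, -167.6, -65.0]]
side 30 331 [[-50.7, -17.6, 49.2], [-174.9, -151.3, -63.3]]
side 40 480 [[-50.3, -15.3, 46.3], [-174.9, -127.4, -60.4]]
side 50 371 [[-50.4, -8.7, 48.4], [-175.3, -155.9, -106.4]]
side 60 323 [[-50.1, -7.7, 49.7], [-174.7, -152.4, -104.0]]
side 70 101 [[-9.0, -7.1, 6.6], [-174.9, -153.9, -107.8]]
side 80 70 [[-10.5, -7.0, 6.9], [-174.0, -165.2, -107.8]]
side 90 91 [[-20.2, -7.2, 6.3], [-175.4, -157.1, -107.9]]
side 100 105 [[-20.7, -7.7, 19.8], [-174.2, -148.7, -107.5]]
side 110 134 [[-20.5, -7.2, 19.4], [-174.4, -148.8, -107.8]]
side 120 160 [[-20.5, 0.0, 19.8], [-172.1, -146.8, -128.7]]
endface slope deg 0.09540812880858199 z top [25.48433803 71.42335409]
top 0 6 [[-50.1, -23.2, 50.5], [-194.2, -185.1, -66.4]]
top 10 17 [[-50.2, -4.5, 20.2], [-176.0, -67.6, -61.2]]
top 20 79 [[-50.0, -11.1, 38.1], [-176.1, -67.9, -60.2]]
top 30 96 [[-50.0, -14.9, 46.1], [-176.0, -73.6, -61.1]]
top 40 320 [[-49.9, -16.4, 36.0], [-176.0, -66.6, -60.2]]
top 50 23 [[-50.2, -19.5, 31.1], [-176.0, -175.9, -170.7]]
top 60 89 [[-50.1, -29.2, 21.8], [-176.0, -174.5, -171.3]]
top 70 4 [[-5.7, -4.1, -0.5], [-176.0, -175.9, -175.7]]
top 80 2 [[1.4, 2.4, 3.3], [-175.9, -175.9, -175.9]]
top 90 2 [[-2.7, -1.8, -0.9], [-175.9, -175.9, -175.9]]
endface slope deg -1.236467596661153 z top [26.13946504 70.0371965 ]
```

move_arm(
  deltas=[0, 0, 0, 0.3, 0, 0.5, 1, 0, 0, 0, 0.8, 0, 1.2, 1, 0, 0, 0, 1.3, 0, 1.8, 1, 0, 0, 0, 1.7, 0, 2.1, 1, 0, 0, 0, 1.9, 0, 2.3, 1, 0, 0, 0, 2, 0, 2.4, 1, 0, 0, 0, 2, 0, 2.4, 1],
)

```text
time: 6.15
tool_pos: [0.5964, 0.0748, 0.0691]
ee_rot: [3.136, 0.009, 1.647]
wrist_force: [-5.9, -10.3, 18.7]
width: 0.0161
finger_force: 30.1
```

move_arm(
  deltas=[0, 0, 0, 0.1, 0, 0.05, 1, 0, 0, 0, 0.2, 0, 0.1, 1, 0, 0, 0, 0.3, 0, 0.1, 1, 0, 0, 0, 0.4, 0, 0.1, 1, 0, 0, 0, 0.4, 0, 0.1, 1],
)

```text
time: 6.65
tool_pos: [0.5969, 0.0772, 0.0694]
ee_rot: [3.134, 0.012, 1.647]
wrist_force: [-5.8, -12.1, 21.0]
width: 0.0156
finger_force: 30.1
```

move_arm(
  deltas=[0, 0, 0, 0, 0, -0.3, 1, 0, 0, 0, 0, 0, -0.6, 1, 0, 0, 0, 0, 0, -0.8, 1, 0, 0, 0, 0, 0, -0.8, 1],
)

```text
time: 7.05
tool_pos: [0.5938, 0.0835, 0.0689]
ee_rot: [-3.14, -0.001, 1.648]
wrist_force: [-0.8, -0.2, -0.8]
width: 0.0157
finger_force: 30.0
```

```bash
python3 m.py side4.png; python3 f.py
```

```text
[0.59386568 0.08353097 0.06890196] [-3.14032641e+00 -7.70424278e-04  1.64843491e+00] [-0.44834094  0.24957162 -1.35780832] [0.04481144 0.14379205 0.00084859] 0.01600227158867191
side 0 147 [[-50.5, -14.8, 48.4], [-150.3, -146.7, -63.7]]
side 10 271 [[-50.6, -15.3, 47.9], [-150.2, -146.7, -62.4]]
side 20 314 [[-50.6, -12.9, 47.3], [-150.0, -130.9, -65.4]]
side 30 350 [[-50.4, -12.7, 47.7], [-150.0, -127.1, -63.8]]
side 40 485 [[-50.0, -15.8, 50.2], [-149.6, -115.4, -60.7]]
side 50 92 [[-9.0, -6.8, 5.1], [-149.6, -126.4, -79.2]]
side 60 70 [[-8.7, -7.1, 5.6], [-149.5, -133.6, -80.8]]
side 70 76 [[-19.1, -7.1, 5.0], [-149.4, -135.2, -82.0]]
side 80 102 [[-20.3, -7.6, 8.5], [-149.2, -126.7, -83.1]]
side 90 110 [[-20.5, -7.0, 19.4], [-149.1, -124.3, -81.8]]
side 100 166 [[-20.2, -1.6, 17.9], [-148.0, -122.2, -95.5]]
side 110 81 [[-20.5, -8.0, 18.6], [-123.6, -120.0, -104.7]]
side 120 84 [[-20.8, -9.4, 20.1], [-123.4, -120.3, -105.1]]
endface slope deg 0.3867451526438337 z top [25.2715502  73.14020683]
top 0 298 [[-49.9, -17.2, 44.0], [-151.6, -133.7, -122.9]]
top 10 74 [[-50.0, -7.7, 47.2], [-151.0, -140.8, -126.0]]
top 20 68 [[-50.0, -2.4, 46.2], [-151.0, -145.6, -127.7]]
top 30 77 [[-50.2, -7.8, 46.1], [-151.0, -143.2, -128.0]]
top 40 313 [[-49.9, -9.6, 49.5], [-150.9, -147.0, -131.8]]
top 50 26 [[-8.3, -7.7, 3.9], [-150.8, -144.7, -130.5]]
top 60 20 [[-8.2, -7.6, 4.1], [-150.8, -145.2, -133.0]]
top 70 16 [[-8.1, -7.7, 3.9], [-150.8, -145.6, -138.8]]
top 80 16 [[-8.0, -7.5, 2.3], [-150.8, -148.8, -140.6]]
top 90 21 [[-8.1, -7.5, 4.4], [-150.6, -147.2, -140.6]]
top 100 76 [[-7.6, -0.7, 7.0], [-150.3, -146.0, -141.4]]
endface slope deg 0.05429571295298648 z top [26.29231935 72.08237597]
```

About 0.5–1 mm remains; x is aligned. I'll press gently.

move_arm(
  deltas=[0, 0, 0, 0.05, 0, 0, 1, 0, 0, 0, 0.1, 0, 0, 1, 0, 0, 0, 0.15, 0, 0, 1, 0, 0, 0, 0.2, 0, 0, 1, 0, 0, 0, 0.25, 0, 0, 1, 0, 0, 0, 0.25, 0, 0, 1],
)

```text
time: 7.75
tool_pos: [0.594, 0.0848, 0.069]
ee_rot: [-3.141, 0.001, 1.647]
wrist_force: [-0.3, -2.8, -4.1]
width: 0.016
finger_force: 30.0
```

move_arm(
  deltas=[0, 0, 0, 0.1, 0, 0.05, 1, 0, 0, 0, 0.2, 0, 0.1, 1, 0, 0, 0, 0.3, 0, 0.1, 1, 0, 0, 0, 0.3, 0, 0.1, 1],
)

```text
time: 8.15
tool_pos: [0.594, 0.085, 0.0692]
ee_rot: [-3.141, 0.006, 1.647]
wrist_force: [-1.6, -9.5, 1.1]
width: 0.0159
finger_force: 30.0
```

Firm contact. I'll relax most of the push and seat it with slight downward force, then release.

move_arm(
  deltas=[0, 0, 0, -0.1, 0, 0, 1, 0, 0, 0, -0.2, 0, 0.05, 1, 0, 0, 0, -0.3, 0, 0.1, 1, 0, 0, 0, -0.3, 0, 0.1, 1],
)

```text
time: 8.55
tool_pos: [0.5942, 0.0847, 0.0689]
ee_rot: [3.141, 0.001, 1.647]
wrist_force: [-3.6, -3.5, 4.2]
width: 0.0158
finger_force: 30.0
```

move_arm(
  deltas=[0, 0, 0, 0, 0, 0, 0, 0, 0, 0, 0, 0, 0, 0, 0, 0, 0, 0, 0, 0, 0, 0, 0, 0, 0, 0, 0, 0, 0, 0, 0, 0, 0, 0, 0, 0, 0, 0, 0, 0, -1, 0],
)

```text
time: 9.15
tool_pos: [0.5929, 0.0855, 0.076]
ee_rot: [-3.138, -0.0, 1.648]
wrist_force: [0.3, 0.6, 0.2]
width: 0.047
finger_force: 0.0
```

Raise straight up, swing back clear, and check.

move_arm(
  deltas=[0, 0, 0, 0, 0, -3, 0, 0, 0, 0, 0, 0, -7, 0, 0, 0, 0, 0, 0, -11, 0, 0, 0, 0, -4, 0, -12, 0, 0, 0, 0, -9, 0, -12, 0, 0, 0, 0, -14, 0, -12, 0, 0, 0, 0, -19, 0, -12, 0, 0, 0, 0, -23, 0, -12, 0],
)

```text
time: 9.95
tool_pos: [0.6118, -0.1467, 0.1985]
ee_rot: [3.14, 0.001, 1.647]
wrist_force: [-0.4, -1.3, 0.6]
width: 0.0472
finger_force: 0.0
```

```bash
python3 m.py side5.png; python3 - <<'E'
from h import *
s,p=snap('top','top5.png')
a={'top':p,'side':np.load('s2.npz')['side']}
for cam in a:
    P=a[cam].reshape(-1,3); P=P[np.isfinite(P[:,0])]
    P=P[(abs(P[:,0]-.59)<.09)&(P[:,1]>-.0)&(P[:,1]<.3)&(P[:,2]>.036)&(P[:,2]<.054)]
    print(cam,cv2.minAreaRect((P[:,:2]*1000).astype(np.float32)))
    for lo,hi in((.0,.117),(.119,.3)):
        Q=P[(P[:,1]>lo)&(P[:,1]<hi)]
        print('  part',cv2.minAreaRect((Q[:,:2]*1000).astype(np.float32)))
E
python3 f.py|grep -E "side|slope"
python3 - <<'E'
import cv2
i=cv2.imread('pics/side5.png'); j=cv2.imread('pics/top5.png')
c=lambda k,y,x:cv2.resize(k[y:y+150,x:x+200],(800,600),interpolation=3)
import numpy as np
cv2.imwrite('pics/both5.png',cv2.resize(np.hstack([c(i,90,170),c(j,130,40)]),(800,300)))
E
```

```text
[ 0.61162401 -0.14939156  0.19761279] [3.14157431e+00 2.03291258e-03 1.64099652e+00] [0.69286009 1.12654215 0.01835502] [-0.0797171  0.0937641  0.0047702] 0.04689317854308215
top ((588.3239135742188, 163.51019287109375), (100.87370300292969, 229.90199279785156), 4.555365085601807)
  part ((594.79248046875, 84.79350280761719), (100.60535430908203, 71.9161148071289), 4.371982097625732)
  part ((585.54296875, 196.90631103515625), (100.7408676147461, 162.34725952148438), 4.249672889709473)
side ((586.06787109375, 161.2076873779297), (102.45559692382812, 230.2513427734375), 4.748875141143799)
  part ((592.2530517578125, 82.59583282470703), (102.52623748779297, 73.58309173583984), 3.15757417678833)
  part ((583.186279296875, 197.99659729003906), (101.68804168701172, 155.551025390625), 4.228574275970459)
side 0 148 [[-50.1, -13.7, 48.7], [-149.4, -145.4, -64.2]]
side 10 276 [[-50.0, -15.5, 48.5], [-149.3, -145.1, -65.3]]
side 20 305 [[-50.3, -13.7, 47.3], [-149.3, -130.0, -64.4]]
side 30 354 [[-50.2, -11.9, 47.0], [-149.2, -126.5, -63.3]]
side 40 493 [[-49.7, -14.3, 50.4], [-149.2, -114.6, -60.5]]
side 50 91 [[-8.2, -6.6, 6.0], [-148.4, -123.6, -79.2]]
side 60 90 [[-8.1, -6.7, 5.7], [-148.2, -123.8, -79.9]]
side 70 97 [[-8.4, -6.8, 5.7], [-149.1, -126.0, -80.1]]
side 80 94 [[-8.3, -6.7, 6.0], [-148.9, -123.9, -82.0]]
side 90 96 [[-7.8, -6.7, 5.1], [-149.0, -124.8, -80.1]]
side 100 170 [[-7.9, -1.6, 7.5], [-148.5, -116.1, -81.0]]
endface slope deg 0.12026719761073293 z top [25.34539564 73.73655967]
endface slope deg -0.1357148098249919 z top [25.1995865 73.99936  ]
```

View pics/both5.png

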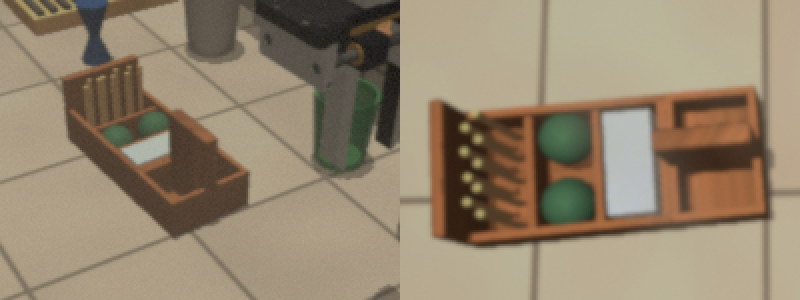

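Both views show the section flush and in line with the caddy (left crop seam at about (150,175), right crop seam at column 670). The combined run measures 230 × 101 mm.

move_arm(
  deltas=[0, 0, 0, 0, 0, 0, 0, 0, 0, 0, 0, 0, 0, 0, 0, 0, 0, 0, 0, 0, 0],
)

```text
time: 10.4
tool_pos: [0.612, -0.1423, 0.1979]
ee_rot: [3.141, -0.0, 1.65]
wrist_force: [0.4, -0.1, -0.4]
width: 0.047
finger_force: 0.0
```

```bash
python3 -c "
from bench import robot
print(robot.close_job())"
```

```text
the job is handed in; nothing more can be done
None
```

The end section sits flush and in line against the caddy's low end (combined run measured 230 × 101 mm), it is released, the narrow box was left alone, and the job was handed in at about 10.4 s.

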